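# Seat a tin in a sloped labelling jig and clamp it

### The job

Lay the flat mint tin on the sloped plate of the labelling jig, long side along the side fence, and let go so that it slides down into the low corner; see that it sits fully home against both the side fence and the end stop, easing it there with a light push if it hangs up. Then slide the jig's clamp down until it presses the tin firmly (about 6 N) against the end stop, without denting the thin tin, and let go of it there. Do not knock the things standing around.

Things in the scene. Friction and masses are not known exactly. Their poses are not given: they have to be found in the camera images.
- tin_center (a point): centre of the loose flat mint tin, 48 x 64 x 16 mm (its x, y, z), rounded corners, about 60 g, lying flat on the table: point at half its height, 8 mm above its underside. z is up out of its lid; its long side runs along y
- plate_corner (a point): low inner corner of the jig's sloped plate, on its surface, where end stop (plane x = 0) and side fence (plane y = 0) meet, about 30 mm above the table. Axes: z the plate's normal, 23 degrees off vertical; x up the slope along the side fence (rises 15 degrees); y up the slope along the end stop (rises 17 degrees). A tin fully home, long side along the fence, has its centre at 32, 24, 8 mm here
- clamp (a joint): the jig's black sliding clamp, m: 0 = fully open (jaw face 120 mm from the end stop), grows as it slides down; jaw face at plate x = 120 mm minus this; about 0.056 when it meets a tin fully home. It drags with about 3 N, so the push on a tin is what the hand feels beyond that; it stays where left. The jaw spans plate y = 3 to 53 mm, is 20 mm thick along x, its top 18 mm above the plate
- clamp_grip (a point): middle of the upright fin on the clamp, to be pinched from above across y or pushed: fin 18 mm along the plate's x, 14 mm along its y, its top 50 mm above the plate; this point is 40 mm above the plate, 10 mm up the slope from the jaw face, at y = 26 mm. Axes as the plate's
- tin: the mint tin; origin at the centre of its underside. Its thin sheet dents when the clamp presses it with more than 12 N, or when it is set down or pushed on the plate and fences with more than 25 N
- plate: the fixed jig's aluminium plate; origin and axes as plate_corner. It reaches 165 mm along x and 125 mm along y; end stop and side fence are 10 mm thick and stand 13 mm above it; all slick, so a tin let go anywhere on it slides toward the corner, though it may hang up short of it. The jig's base is 190 x 150 mm
- mug: stoneware mug, 82 mm wide, 94 high, a bystander; origin under its centre
- stapler: black stapler, 146 x 36 x 46 mm, a bystander; origin under its centre
- tape: roll of tape lying flat, 94 mm wide, 48 high, a bystander; origin under its centre
- card_fan: wooden block with fanned cards, 50 x 112 x 80 mm, a bystander; origin under its centre
Things that resemble listed ones, but are neither listed nor needed, are in the scene too. Of the things that look like the tin, the larger one is meant.

How it is judged:
On the way, in this order (a step that is already met when the one before it is completed fails the run):
1. the tin lies flat on the sloped plate, let go, while the clamp is still back (x of tin_center in the frame of plate_corner below 0.095 m and y of tin_center in the frame of plate_corner below 0.095 m and z of tin_center in the frame of plate_corner between 0.004 and 0.012 m and contact force between tin and the fingers below 0.1 N and value of joint clamp below 0.035 m), for 0.2 s.
2. with the tin home in the corner, the clamp presses it against the end stop with more than 3 N (x of tin_center in the frame of plate_corner below 0.034 m and y of tin_center in the frame of plate_corner below 0.026 m and z of tin_center in the frame of plate_corner below 0.0105 m and angle between the y axis of tin_center and the x axis of plate_corner, either way round below 0.06 rad and contact force between clamp and tin above 3 N), for 0.1 s.
At the end, for the whole second after the job is handed in: the tin lies flat on the plate, its long side within 0.06 rad of the side fence, within 2 mm of both the side fence and the end stop, at rest, and the clamp, let go, stands within 2 mm of it (x of tin_center in the frame of plate_corner below 0.034 m and y of tin_center in the frame of plate_corner below 0.026 m and z of tin_center in the frame of plate_corner below 0.0105 m and angle between the y axis of tin_center and the x axis of plate_corner, either way round below 0.06 rad and value of joint clamp above 0.0545 m and linear speed of tin below 0.01 m/s); the robot touches nothing.
It fails at once if the tin is pressed on the plate, a fence or the end stop with more than 25 N (contact force between tin and plate above 25 N).
It fails at once if the clamp presses the tin with more than 12 N (contact force between clamp and tin above 12 N).
It fails at once if a bystander (mug, stapler, tape, card block) is shoved more than 30 mm (distance of any of mug, stapler, tape, card_fan from where it was at the start of the episode above 0.03 m).
It also fails if it takes over 72 s, if anything falls off the work surface, if the arm or the gripper's body presses on something with over 40 N, if the wrist force passes 120 N, or if a joint passes its speed limit or range.

### The arm

A 6-joint arm with a two-finger parallel gripper is mounted at the origin on a cart in front of the work surface, level with it; the furniture and walls round the work are solid. World frame = base frame: x ahead of the robot, y to its left, z up, the work surface at z = 0. Lengths are in m, angles in rad, forces in N, time in s.
With the tool pointing down it reaches from about 0.35 to 0.975 m from the base axis. Payload 4.9 kg.
Tool frame: the origin (TCP) lies at the very end of the fingers, on their centre line; the grasp point (between the pads) lies 19 mm behind it; z points along the fingers, y is the line along which they close (so a half turn about z gives the same grasp; the last joint's range is limited). The gripper opens to 85 mm and grips with 20 to 120 N. Pads are 22 mm wide; open, the fingers measure 114 mm over their backs; the gripper's body (76 mm by 85 mm) begins 54 mm behind the grasp point. The pads swing forward as they close: fully open they stand 13 mm farther back than shut.
Start: joints at [1.003, 0.053, 1.613, -0, 1.476, -0.119], TCP at [0.271, 0.563, 0.231] pointing down, gripper open.
Joint ranges: [-3.01, 3.01], [-1.01, 2.22], [0.06, 2.58], [-1.02, 4.17], [0.09, 2.62], [-3.14, 3.14]. Speed limits (rad/s): [2.57, 2.57, 3.14, 3.14, 3.14, 3.14].

### API

Orientations are given as a unit quaternion [w, x, y, z].
In Python, from plant import manip, vision, order gives the robot as it stands.
- The arm moves only by the tool play_rows, never from a script. Its argument "steps" is a list that holds one entry, the list of rows, each a list of 6 numbers: the shift along the tool's x, y, z in mm, then the turn, a rotation vector about the tool's x, y, z in degrees. A call has 1 to 12 rows; each row is the pose to reach, as a shift and turn from the pose commanded when the call began, along the tool's axes at that moment; what a row does not reach only later rows make up. A row lasts 1/12 s, in which the tool goes at most 41.7 mm and 7.16 degrees, less where a joint would pass 70% of its speed; a pose out of reach is approached as far as the arm can. A call with a gripper value outside its range is refused whole. "claw" is the gripper's target within -1 to 1 (fully open at 1, half-way at 0, shut at -1), set as the call begins (left out, the last holds). The fingers move at their own pace and stop on an object; the grip force is fixed at half the most. Time passes only in rows, so rows that repeat a pose let the fingers close. It gives the time, the measured TCP pose, the force, the opening and the grip force at its end, in the units of the state.
- manip.state(): the state, without advancing time (a new reading comes with each control period).
- vision.grab_frame(name): name is "side" or "top" or "wrist"; returns (picture, depth): 480x640x3 uint8, blue, green, red; 480x640 float32, m along the optical axis (not along the pixel's ray), 0 where there is no reading.
- vision.camera_info(name): a dict with "K" (3x3 intrinsics, pixels), "eye" and "orientation" of the camera in the world; the wrist camera has in their place "T_tool_cam" (4x4, takes a point from camera to tool coordinates, whose origin is the TCP and whose axes are the flange's). Camera axes: x right, y down, z forward; pixel columns grow to the right and rows downward; lengths in m; the calibration is good to about 2 mm. A picture is of the moment at which its call begins: read the wrist's pose just before it. camera_info takes no time and is no camera call.
- order.job_done(): hands the job in; it is judged then, once.
The state is a dict: "time": time; "joint_pos": joint angles; "joint_vel": joint speeds; "joint_efforts": joint torques, N m; "tool_pos": TCP position; "tool_rot": TCP orientation; "contact_force": force on the tool from outside, world axes, zero at the start; "ft_torque": the same for the moment, N m; "gripper_width": opening from 0.0 (shut) to 1.0 (fully open); "grasp_force": force on a finger pad.
Only numpy, scipy, OpenCV 4.12 (cv2) and the standard library are available. Lean on these libraries where they do the work, as an engineer would, in place of code of your own. Each camera call takes 0.05 s, during which the arm holds its last target. There are 200 camera calls.

## Working session

There is one attempt and no reset: what is moved stays moved. The work goes in short steps, Python scripts to look and compute and a tool call to move; the robot and the scene stay as the last step left them, time stands still between calls to the robot, and variables do not carry over. Pictures are saved under pics/ and viewed, at most 10 in all, crops included, and the job is handed in when it is done.

Besides the shell and the picture viewer there is one more tool, called after "Request:" by a JSON object that holds its "fn" and its "kwargs". play_rows: Moves the arm, as the interface text tells. Its arguments: {"type":"object","properties":{"steps":{"type":"array"},"claw":{"type":"number"}},"required":["steps"]}

```bash
mkdir -p pics
cat > h.py <<'E'
import numpy as np, cv2
from scipy.spatial.transform import Rotation as R
from plant import manip, vision, order
def q2R(q): return R.from_quat([q[1],q[2],q[3],q[0]]).as_matrix()
def grab(n):
    s=manip.state(); im,d=vision.grab_frame(n); ci=vision.camera_info(n); K=np.array(ci["K"])
    if n=="wrist":
        T=np.array(ci["T_tool_cam"]); Rt=q2R(s["tool_rot"]); C=Rt@T[:3,:3]; e=Rt@T[:3,3]+np.array(s["tool_pos"])
    else:
        o=np.array(ci["orientation"]); C=q2R(o) if o.size==4 else o; e=np.array(ci["eye"])
    v,u=np.mgrid[:480,:640]
    P=np.stack([(u-K[0,2])/K[0,0]*d,(v-K[1,2])/K[1,1]*d,d],-1)@C.T+e
    P[d==0]=np.nan
    return im,d,P,K,C,e
E
python3 - <<'E'
from h import *
for n in ("top","side"):
    im,d,P,K,C,e=grab(n); cv2.imwrite(f"pics/{n}0.png",im); np.savez(f"{n}0.npz",im=im,P=P,K=K,C=C,e=e); print(n,e,C.round(3).tolist(),K[0,0])
print(manip.state())
E
```

```text
top [0.43944297 0.0281022  1.14610935] [[-0.016, -0.99, 0.138], [-0.999, 0.02, 0.03], [-0.032, -0.138, -0.99]] 470.3381007790099
side [1.24472084 0.73613446 1.47480047] [[-0.701, 0.589, -0.402], [0.713, 0.574, -0.404], [-0.007, -0.569, -0.822]] 621.0927333396901
{'time': 0.1, 'joint_pos': array([ 1.00297135e+00,  5.33041168e-02,  1.61415779e+00,  1.79338685e-05,
        1.47602929e+00, -1.18977485e-01]), 'joint_vel': array([-0.00074748, -0.00030284, -0.00194877,  0.00034122,  0.00137968,
        0.00115441]), 'joint_efforts': array([ 4.41421525e-04, -3.94905066e+01, -3.71364176e+01, -8.19332740e-05,
        3.86325803e-03,  2.46375532e-05]), 'tool_pos': array([0.27087754, 0.56261558, 0.23017709]), 'tool_rot': array([-3.28015517e-04,  2.22545330e-01,  9.74921881e-01, -8.90840019e-04]), 'contact_force': array([-0.58002151,  0.79816372, -0.66078886]), 'ft_torque': array([ 0.01648806,  0.03974837, -0.00073367]), 'grasp_force': 0.0, 'gripper_width': 0.998473036493933}
```

View pics/top0.png

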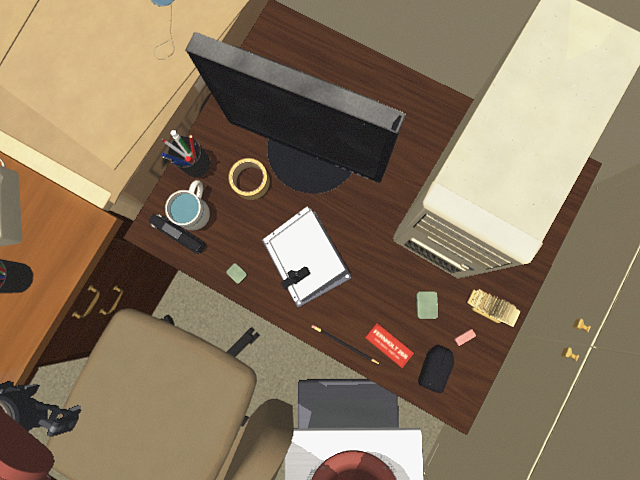

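View pics/side0.png

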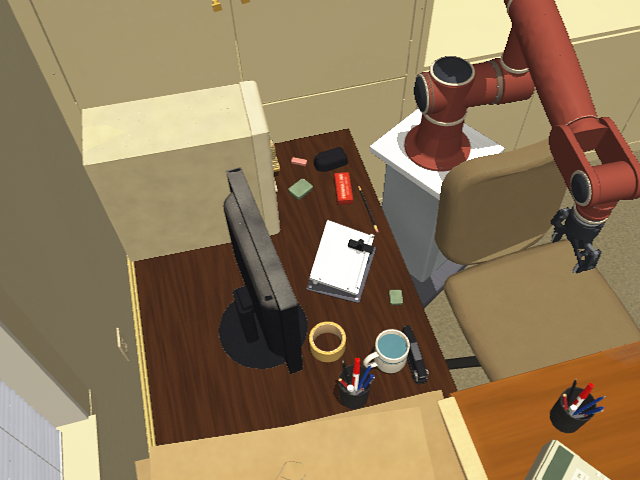

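The top view shows the larger mint tin at about (428,305) and a smaller decoy at (236,273). The jig's white plate is around (305,257) with the black clamp at (297,278), and the PC tower and card block are beyond the tin. Next I measure the tin and the plate plane.

Run:
```python
from h import *
for n in ("top","side"):
    z=np.load(f"{n}0.npz"); im,P,C,e,K=z["im"],z["P"],z["C"],z["e"],z["K"]
    hsv=cv2.cvtColor(im,cv2.COLOR_BGR2HSV)
    m=cv2.inRange(hsv,(40,25,80),(90,120,220)); 
    cs,_=cv2.findContours(m,cv2.RETR_EXTERNAL,cv2.CHAIN_APPROX_NONE)
    for c in cs:
        if cv2.contourArea(c)<100: continue
        # cast contour on plane z=.016 (lid)
        px=c[:,0].astype(float); r=np.c_[(px[:,0]-K[0,2])/K[0,0],(px[:,1]-K[1,2])/K[1,1],np.ones(len(px))]@C.T
        w=e+r*((.016-e[2])/r[:,2:]); rc=cv2.minAreaRect((w[:,:2]*1000).astype(np.float32))
        mm=np.zeros_like(m); cv2.drawContours(mm,[c],-1,255,-1)
        print(n,"green px",px.mean(0).round(),"rect mm",np.round(rc[0],1),np.round(rc[1],1),round(rc[2],1),"z",np.nanmedian(P[mm>0][:,2]).round(4))
    x0,y0,x1,y1=(255,200,360,315) if n=="top" else (300,210,385,305)
    sub=np.zeros_like(m); sub[y0:y1,x0:x1]=1
    ok=(sub>0)&(hsv[...,1]<40)&(hsv[...,2]>225)&np.isfinite(P[...,2]); Q=P[ok]
    for _ in range(4):
        c=np.median(Q,0) if _==0 else Q.mean(0); nn=np.linalg.svd(Q-c,full_matrices=False)[2][2]; nn*=np.sign(nn[2]); dd=(Q-c)@nn; 
        Q=Q[abs(dd)<max(.003,1.5*dd.std())]
    print(n,"plane n",nn.round(4),"tilt",np.degrees(np.arccos(nn[2])).round(2),"c",c.round(4),len(Q),dd.std(), "zrange",np.percentile(Q[:,2],[1,99]))
    g=-nn[:2]/np.linalg.norm(nn[:2]); print("uphill",g)
    black=(sub>0)&(hsv[...,2]<60); B=P[black&(P[...,2]>.05)]; print("black",len(B),B.min(0),B.max(0),np.median(B,0))
for n,(x0,y0,x1,y1) in (("top",(245,195,365,320)),("side",(290,205,390,310))):
    im=np.load(f"{n}0.npz")["im"][y0:y1,x0:x1]; cv2.imwrite(f"pics/{n}c.png",cv2.resize(im,None,fx=4.6,fy=4.6,interpolation=cv2.INTER_CUBIC))
```

```text
top green px [427. 305.] rect mm [ 435.4 -184.5] [49.  60.9] 89.1 z 0.0151
top green px [236. 273.] rect mm [519.7 269.1] [41.8 32.2] 44.8 z 0.0094
top plane n [0.0751 0.3858 0.9195] tilt 23.15 c [0.5573 0.0933 0.07  ] 2867 0.0014068069032372142 zrange [0.03488686 0.10282015]
uphill [-0.19095491 -0.98159881]
black 268 [0.47663116 0.08876573 0.06941306] [0.52490994 0.15399225 0.11757399] [0.50221249 0.12106028 0.08746058]
side green px [558. 465.] rect mm [601.5 831.3] [92.2 35.9] 8.3 z 0.1307
side green px [396. 297.] rect mm [523.4 275.5] [43.4 32.8] 44.3 z 0.0104
side green px [300. 188.] rect mm [ 437.9 -181.6] [52.2 66.9] 89.5 z 0.0166
side plane n [0.0728 0.3734 0.9248] tilt 22.36 c [0.5592 0.0971 0.0708] 1653 0.0026842864439788577 zrange [0.03641555 0.1050782 ]
uphill [-0.19136421 -0.9815191 ]
black 197 [0.47895541 0.09214588 0.06571411] [0.52713703 0.15489205 0.12145386] [0.50871781 0.12670807 0.08631713]
```

View pics/topc.png

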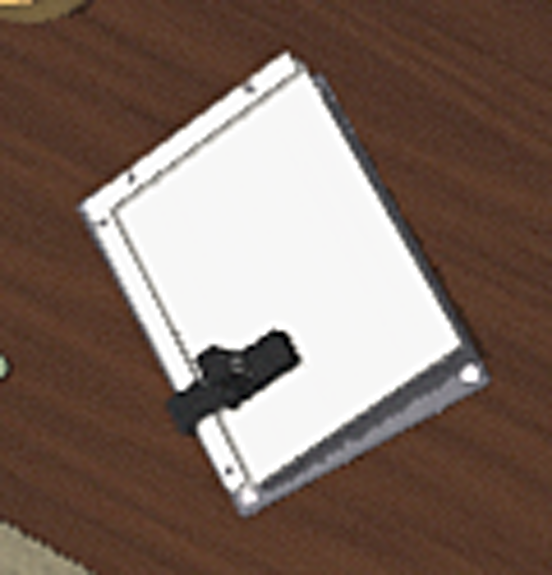

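The crop shows the end stop along the top edge and the side fence along the left. The low corner is at crop (115,210), about full-frame pixel (270,241), and the clamp arm crosses the left fence near crop (230,370).

```bash
cat >> h.py <<'E'
def rel(pos,Rm):
    s=manip.state(); R0=q2R(s["tool_rot"]); d=R0.T@(np.array(pos)-s["tool_pos"])*1000
    return np.r_[d,R.from_matrix(R0.T@Rm).as_rotvec(degrees=True)].round(1).tolist()
def frame(n):
    n=n/np.linalg.norm(n); u=-np.array([n[0],n[1],0]); u-=n*(u@n); u/=np.linalg.norm(u); v=np.cross(n,u)
    a=np.arctan2(np.sin(np.radians(17)),np.sin(np.radians(15)))
    X=np.cos(a)*u-np.sin(a)*v; return np.c_[X,np.cross(n,X),n]
E
python3 - <<'E'
from h import *
n=np.array([.074,.380,.922]); F=frame(n); print("F",F.round(3).tolist())
for nme in ("top","side"):
    z=np.load(f"{nme}0.npz"); P=z["P"].reshape(-1,3); P=P[np.isfinite(P).all(1)]
    c=np.array([.5573,.0933,.07]) if nme=="top" else np.array([.5592,.0971,.0708])
    L=(P-c)@F; 
    pl=L[(abs(L[:,2])<.004)&(np.hypot(L[:,0],L[:,1])<.12)]
    print(nme,"plate extents",np.percentile(pl[:,:2],[.5,99.5],axis=0).round(4).tolist())
    fe=L[(L[:,2]>.007)&(L[:,2]<.018)&(np.hypot(L[:,0],L[:,1])<.14)]
    print(" fence pts",len(fe), np.percentile(fe[:,:2],[1,10,50,90,99],axis=0).round(4).tolist())
    es=fe[(fe[:,0]<np.percentile(fe[:,0],1)+.008)]; print(" endstop x range",np.percentile(es[:,0],[2,98]))
    sf=fe[fe[:,1]<np.percentile(fe[:,1],2)+.008]; print(" side y range",np.percentile(sf[:,1],[2,98]))
    for nm,ctr,hz,rad in (("tin",(.4365,-.183),.04,.13),):
        o=P[(P[:,2]>hz)&(np.hypot(P[:,0]-ctr[0],P[:,1]-ctr[1])<rad)&(P[:,2]<.5)]
        if len(o): 
            k=np.argsort(np.hypot(o[:,0]-ctr[0],o[:,1]-ctr[1]))[:3]; print(" obst",nm,len(o),o[k].round(3).tolist(),o[:,2].max())
Rt=np.c_[[-1,0,0],[0,1,0],[0,0,-1]].astype(float)
print(rel([.40,-.183,.23],Rt), rel([.27,.3,.3],Rt))
E
```

```text
F [[-0.852, 0.519, 0.074], [-0.457, -0.804, 0.38], [0.257, 0.29, 0.922]]
top plate extents [[-0.0834, -0.0678], [0.0829, 0.0583]]
 fence pts 614 [[-0.0917, -0.0781], [-0.0885, -0.0743], [-0.0453, -0.0579], [0.0525, 0.0278], [0.0796, 0.0564]]
 endstop x range [-0.09204255 -0.08375611]
 side y range [-0.07947834 -0.06843442]
 obst tin 4988 [[0.509, -0.227, 0.162], [0.511, -0.224, 0.166], [0.508, -0.229, 0.171]] 0.4281088528814291
side plate extents [[-0.0888, -0.0667], [0.0852, 0.0588]]
 fence pts 482 [[-0.0898, -0.0765], [-0.0872, -0.0733], [-0.0315, -0.045], [0.0515, 0.0338], [0.0813, 0.0583]]
 endstop x range [-0.0899918  -0.08201918]
 side y range [-0.07893795 -0.06810841]
 obst tin 490 [[0.444, -0.273, 0.042], [0.508, -0.239, 0.416], [0.51, -0.237, 0.416]] 0.43217544338738656
[-439.9, -615.7, 1.2, -0.1, -0.0, -25.7] [-113.1, -237.1, -69.4, -0.1, -0.0, -25.7]
```

Run:
```python
from h import *
Rt=np.c_[[-1,0,0],[0,1,0],[0,0,-1]].astype(float)
print(rel([.42,.15,.28],Rt)); print(np.array(vision.camera_info("wrist")["T_tool_cam"]).round(3).tolist())
```

```text
[-313.4, -307.1, -49.3, -0.1, -0.0, -25.7]
[[-0.001, -0.965, -0.264, 0.067], [1.0, -0.001, 0.0, -0.0], [-0.001, -0.264, 0.965, -0.143], [0.0, 0.0, 0.0, 1.0]]
```

Request:
{"fn": "play_rows", "kwargs": {"steps": [[[-313,-307,-49,0,0,-25.7],[-313,-307,-49,0,0,-25.7],[-313,-307,-49,0,0,-25.7],[-313,-307,-49,0,0,-25.7],[-313,-307,-49,0,0,-25.7],[-313,-307,-49,0,0,-25.7],[-313,-307,-49,0,0,-25.7],[-313,-307,-49,0,0,-25.7],[-313,-307,-49,0,0,-25.7],[-313,-307,-49,0,0,-25.7],[-313,-307,-49,0,0,-25.7],[-313,-307,-49,0,0,-25.7]]], "claw": 1}}

```text
time: 1.1
tool_pos: [0.4213, 0.1468, 0.2808]
tool_rot: [0.001, 0.003, 1.0, -0.001]
contact_force: [-0.2, 0.5, 0.8]
gripper_width: 0.998
grasp_force: 0.0
```

Run:
```python
from h import *
Rt=np.c_[[-1,0,0],[0,1,0],[0,0,-1]].astype(float)
s=manip.state(); print(s["time"],s["tool_pos"],s["tool_rot"]); print(rel([.43,-.18,.20],Rt))
im,d,P,K,C,e=grab("wrist"); cv2.imwrite("pics/w1.png",im); np.savez("w1.npz",im=im,P=P)
n=np.array([.074,.380,.922]); F=frame(n); o=np.array([.5935,.1865,.030]); L=(P-o)@F
m=(abs(L[...,2])<.006)&(L[...,0]>.01)&(L[...,0]<.11)&(L[...,1]>.01)&(L[...,1]<.12)
print(m.sum(), (L[m][:,2].mean() if m.any() else None))
```

```text
1.1 [0.42127295 0.14682567 0.28076971] [ 7.21384473e-04  3.27773155e-03  9.99994085e-01 -7.52058383e-04]
[-10.8, -326.6, 81.3, -0.1, 0.1, -0.4]
5651 0.0010277890815978048
```

Request:
{"fn": "play_rows", "kwargs": {"steps": [[[0,-100,0,0,0,-0.4],[-11,-327,40,0,0,-0.4],[-11,-327,40,0,0,-0.4],[-11,-327,40,0,0,-0.4],[-11,-327,40,0,0,-0.4],[-11,-327,80,0,0,-0.4],[-11,-327,80,0,0,-0.4],[-11,-327,80,0,0,-0.4],[-11,-327,80,0,0,-0.4],[-11,-327,80,0,0,-0.4],[-11,-327,80,0,0,-0.4]]]}}

```text
time: 2.07
tool_pos: [0.4309, -0.1753, 0.1999]
tool_rot: [-0.0, -0.004, 1.0, 0.001]
contact_force: [0.3, 0.2, 0.4]
gripper_width: 1.001
grasp_force: 0.0
```

Run:
```python
from h import *
im,d,P,K,C,e=grab("wrist"); s=manip.state(); print(s["time"],s["tool_pos"]); cv2.imwrite("pics/w2.png",im)
hsv=cv2.cvtColor(im,cv2.COLOR_BGR2HSV); m=cv2.inRange(hsv,(40,25,60),(90,140,230))
cs,_=cv2.findContours(m,cv2.RETR_EXTERNAL,cv2.CHAIN_APPROX_NONE); c=max(cs,key=cv2.contourArea)
px=c[:,0].astype(float); r=np.c_[(px[:,0]-K[0,2])/K[0,0],(px[:,1]-K[1,2])/K[1,1],np.ones(len(px))]@C.T
mm=np.zeros_like(m); cv2.drawContours(mm,[c],-1,255,-1); Q=P[mm>0]; Q=Q[np.isfinite(Q[:,0])]
w=e+r*((.014-e[2])/r[:,2:]); print("rays",cv2.minAreaRect((w[:,:2]*1000).astype(np.float32)),"z",np.nanmedian(Q[:,2]))
t=Q[Q[:,2]>.012]; print("depth",cv2.minAreaRect((t[:,:2]*1000).astype(np.float32)),t[:,:2].mean(0))
```

```text
2.1167 [ 0.43136114 -0.17501248  0.20068857]
rays ((435.8172302246094, -183.32766723632812), (47.08062744140625, 63.117252349853516), 88.93370819091797) z 0.016426384425007823
depth ((435.7494201660156, -183.6431884765625), (61.98708724975586, 47.04404067993164), 0.09251245856285095) [ 0.4320216  -0.18563922]
```

View pics/w2.png

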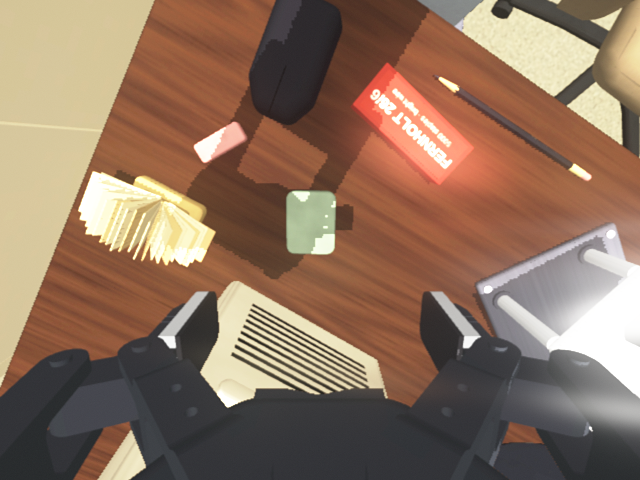

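The wrist view shows the tin at (311,222), with the card block to the left near (150,220), the staple box at upper right and the tower below. The tin measures 47 × 63 mm at (0.436, -0.1835), with its long side along world x. The tin is clear for the fingers.

Request:
{"fn": "play_rows", "kwargs": {"steps": [[[-4,-4,40,0,0,0],[-4,-4,80,0,0,0],[-4,-4,120,0,0,0],[-4,-4,150,0,0,0],[-4,-4,150,0,0,0],[-4,-4,150,0,0,0],[-4,-4,150,0,0,0],[-4,-4,150,0,0,0]]]}}

```text
time: 2.78
tool_pos: [0.4375, -0.1811, 0.0539]
tool_rot: [0.003, -0.004, 1.0, -0.002]
contact_force: [-0.4, -0.4, 1.4]
gripper_width: 1.003
grasp_force: 0.0
```

Run:
```python
from h import *
Rt=np.c_[[-1,0,0],[0,1,0],[0,0,-1]].astype(float)
s=manip.state(); print(s["time"],s["tool_pos"],s["contact_force"],s["tool_rot"]); print(rel([.4358,-.1835,.001],Rt))
```

```text
2.7833 [ 0.43745667 -0.18107562  0.05388853] [-0.40397269 -0.39046232  1.40860346] [ 0.0026863  -0.00396484  0.99998722 -0.00161674]
[2.0, -2.2, 52.9, -0.2, 0.3, 0.5]
```

Request:
{"fn": "play_rows", "kwargs": {"steps": [[[1,-2,20,0,0,0],[1,-2,35,0,0,0],[1,-2,45,0,0,0],[1,-2,50,0,0,0],[1,-2,51,0,0,0],[1,-2,51,0,0,0],[1,-2,51,0,0,0]]]}}

```text
time: 3.37
tool_pos: [0.4348, -0.1828, 0.0004]
tool_rot: [0.001, -0.003, 1.0, -0.0]
contact_force: [0.5, -0.9, 0.3]
gripper_width: 1.002
grasp_force: 0.0
```

Request:
{"fn": "play_rows", "kwargs": {"steps": [[[0,0,0,0,0,0],[0,0,0,0,0,0],[0,0,0,0,0,0],[0,0,0,0,0,0],[0,0,0,0,0,0],[0,0,0,0,0,0],[0,0,0,0,0,0],[0,0,0,0,0,0],[0,0,0,0,0,0],[0,0,0,0,0,0]]], "claw": -1}}

```text
time: 4.2
tool_pos: [0.4346, -0.1827, 0.0001]
tool_rot: [0.001, -0.003, 1.0, -0.0]
contact_force: [-0.2, -0.5, 5.6]
gripper_width: 0.553
grasp_force: 63.9
```

Request:
{"fn": "play_rows", "kwargs": {"steps": [[[0,0,-40,0,0,0],[0,0,-80,0,0,0],[0,0,-120,0,0,0],[0,0,-160,0,0,0],[0,30,-200,0,0,0],[0,70,-200,0,0,0],[0,110,-200,0,0,0],[0,110,-200,0,0,0]]]}}

```text
time: 4.87
tool_pos: [0.433, -0.0674, 0.1999]
tool_rot: [0.001, -0.006, 1.0, 0.001]
contact_force: [0.4, -0.3, -1.2]
gripper_width: 0.551
grasp_force: 63.3
```

```bash
cat >> h.py <<'E'
F=frame(np.array([.074,.380,.922])); O=np.array([.5935,.1865,.030])
RP=np.c_[F[:,0],-F[:,1],-F[:,2]]
def pl(x,y,z): return O+F@(np.array([x,y,z])/1000)
def where():
    s=manip.state(); return ((np.array(s["tool_pos"])-O)@F*1000).round(1),(F.T@s["contact_force"]).round(1)
E
python3 - <<'E'
from h import *
s=manip.state(); print(s["time"],s["tool_pos"],s["gripper_width"],s["grasp_force"],pl(60,72,80)); print(rel(pl(60,72,80),RP))
E
```

```text
4.8667 [ 0.43304145 -0.0673816   0.19985791] 0.5513691703925974 63.25941324234009 [0.58565644 0.13158255 0.14002978]
[-155.0, 196.9, 60.5, 20.7, 10.4, -29.4]
```

Request:
{"fn": "play_rows", "kwargs": {"steps": [[[-39,49,0,5.2,2.6,-7.4],[-78,98,0,10.4,5.2,-14.7],[-116,148,10,15.5,7.8,-22],[-155,197,20,20.7,10.4,-29.4],[-155,197,40,20.7,10.4,-29.4],[-155,197,60,20.7,10.4,-29.4],[-155,197,60,20.7,10.4,-29.4],[-155,197,60,20.7,10.4,-29.4],[-155,197,60,20.7,10.4,-29.4],[-155,197,60,20.7,10.4,-29.4],[-155,197,60,20.7,10.4,-29.4]]]}}

```text
time: 5.78
tool_pos: [0.587, 0.1245, 0.1408]
tool_rot: [-0.088, -0.254, 0.947, -0.178]
contact_force: [-0.1, -0.3, -0.4]
gripper_width: 0.545
grasp_force: 63.3
```

Run:
```python
from h import *
print(where(),rel(pl(60,72,80),RP))
im,d,P,K,C,e=grab("wrist"); cv2.imwrite("pics/w3.png",im); L=(P-O)@F; np.savez("w3.npz",im=im,L=L)
m=(abs(L[...,2])<.008)&(L[...,0]>.005)&(L[...,0]<.115)&(L[...,1]>.06)&(L[...,1]<.12)
Q=L[m]
if len(Q)>50:
    A=np.c_[Q[:,:2],np.ones(len(Q))]; k=np.linalg.lstsq(A,Q[:,2],rcond=None)[0]; print("plane err mm at 60,72",1000*(k@[.06,.072,1]),"tilt",np.degrees(k[:2]),len(Q))
```

```text
(array([62.2, 78.6, 78.1]), array([ 0.1,  0.1, -0.5])) [-2.2, 6.6, -1.9, -0.0, -0.1, -0.4]
plane err mm at 60,72 1.2171847928475699 tilt [0.25850627 0.40064206] 6291
```

View pics/w3.png

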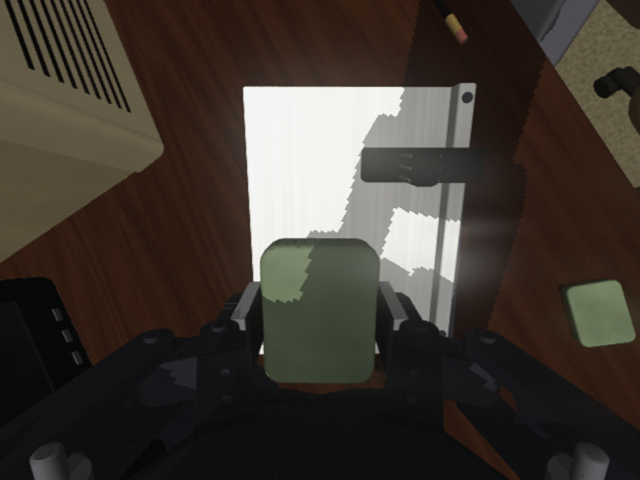

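The wrist view shows the tin held straight at (320,310) between the fingers and parallel to the side fence at right (column 455). The clamp is at (410,165). The plane is 1.2 mm above my estimate and the tilt agrees.

Request:
{"fn": "play_rows", "kwargs": {"steps": [[[-2,6,25,0,0,-0.4],[-2,6,45,0,0,-0.4],[-2,6,58,0,0,-0.4],[-2,6,65,0,0,-0.4],[-2,6,68,0,0,-0.4],[-2,6,68,0,0,-0.4],[-2,6,68,0,0,-0.4],[-2,6,68,0,0,-0.4]]]}}

```text
time: 6.5
tool_pos: [0.5813, 0.1059, 0.0758]
tool_rot: [-0.088, -0.258, 0.946, -0.178]
contact_force: [0.8, -0.3, 0.2]
gripper_width: 0.55
grasp_force: 63.3
```

Run:
```python
from h import *
print(where(),rel(pl(60,72,3),RP),manip.state()["grasp_force"])
```

```text
(array([59. , 71.8, 10.7]), array([-0.5,  0.7,  0.1])) [1.0, -0.2, 7.7, -0.0, -0.1, 0.1] 63.28202962875366
```

Now lower gently, 1 mm per row.

Request:
{"fn": "play_rows", "kwargs": {"steps": [[[0,0,2,0,0,0],[0,0,4,0,0,0],[0,0,5,0,0,0],[0,0,6,0,0,0],[0,0,7,0,0,0],[0,0,7,0,0,0],[0,0,7,0,0,0]]]}}

```text
time: 7.08
tool_pos: [0.5796, 0.1028, 0.0678]
tool_rot: [-0.089, -0.259, 0.945, -0.177]
contact_force: [-0.2, -0.3, 0.4]
gripper_width: 0.551
grasp_force: 63.3
```

Run:
```python
from h import *
print(where(),manip.state()["grasp_force"])
```

```text
(array([59.7, 71.1,  2.1]), array([0.4, 0.2, 0.3])) 63.282490968704224
```

Request:
{"fn": "play_rows", "kwargs": {"steps": [[[0,0,0,0,0,0],[0,0,0,0,0,0],[0,0,0,0,0,0],[0,0,0,0,0,0],[0,0,0,0,0,0],[0,0,0,0,0,0]]], "claw": 1}}

```text
time: 7.58
tool_pos: [0.5798, 0.1029, 0.068]
tool_rot: [-0.089, -0.258, 0.945, -0.177]
contact_force: [0.0, 0.8, -0.2]
gripper_width: 0.999
grasp_force: 0.0
```

Request:
{"fn": "play_rows", "kwargs": {"steps": [[[0,0,-5,0,0,0],[0,0,-10,0,0,0],[0,0,-15,0,0,0],[0,0,-25,0,0,0],[0,0,-50,0,0,0],[0,0,-85,0,0,0],[0,0,-110,0,0,0],[0,0,-110,0,0,0],[0,0,-110,0,0,0],[0,0,-110,0,0,0]]]}}

```text
time: 8.42
tool_pos: [0.5879, 0.1449, 0.1692]
tool_rot: [-0.089, -0.259, 0.945, -0.177]
contact_force: [0.3, 0.5, -0.3]
gripper_width: 0.998
grasp_force: 0.0
```

```bash
cat > look.py <<'E'
from h import *
import sys
im,d,P,K,C,e=grab("wrist"); print(manip.state()["time"],where()); cv2.imwrite(f"pics/{sys.argv[1]}.png",im); L=(P-O)@F*1000; np.savez(sys.argv[1]+".npz",im=im,L=L)
hsv=cv2.cvtColor(im,cv2.COLOR_BGR2HSV)
near=(L[...,0]>-15)&(L[...,0]<110)&(L[...,1]>-15)&(L[...,1]<125)&(L[...,2]>5)&(L[...,2]<25)
m=cv2.inRange(hsv,(40,25,40),(90,160,240))*near.astype(np.uint8); m=cv2.morphologyEx(m,cv2.MORPH_OPEN,np.ones((3,3)))
cs,_=cv2.findContours(m,cv2.RETR_EXTERNAL,cv2.CHAIN_APPROX_NONE); c=max(cs,key=cv2.contourArea)
px=c[:,0].astype(float); r=np.c_[(px[:,0]-K[0,2])/K[0,0],(px[:,1]-K[1,2])/K[1,1],np.ones(len(px))]@C.T@F; e=(e-O)@F*1000
w=e+r*((17-e[2])/r[:,2:]); print("tin lid rect",cv2.minAreaRect(w[:,:2].astype(np.float32)),"z",np.nanmedian(L[m>0][:,2]))
E
python3 look.py w4
```

```text
8.4667 (array([ 59.8,  70.6, 111. ]), array([ 0.8, -0.3, -0.5]))
tin lid rect ((33.23711013793945, 24.90009307861328), (47.579410552978516, 64.19792938232422), 89.7107925415039) z 16.859556168899466
```

View pics/w4.png

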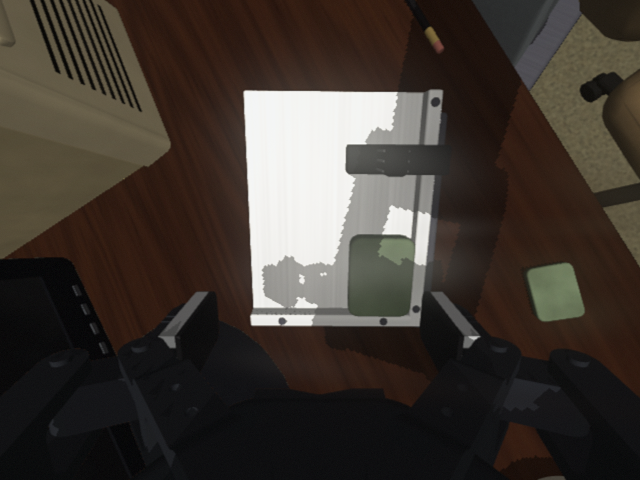

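The tin lies at (381,276), slid down to the corner and looking seated. The side fence is right of column 415 and the end stop below row 312. I'll check the gaps against the fence edges in the same view.

Run:
```python
import numpy as np, cv2
z=np.load("w4.npz"); L=z["L"]; im=z["im"]
def f(a): return np.percentile(a,[2,10,50,90,98]).round(1)
Z=L[...,2]; X=L[...,0]; Y=L[...,1]
es=(Z>11)&(Z<17)&(X<8)&(X>-16)&(Y>55)&(Y<115); print("endstop top x",f(X[es]),"z",f(Z[es]))
sf=(Z>11)&(Z<17)&(Y<8)&(Y>-16)&(X>70)&(X<100); print("fence top y",f(Y[sf]),f(Z[sf]))
p=(abs(Z)<8)&(X>20)&(X<100)&(Y>60)&(Y<110); print("plate z",f(Z[p]))
ja=(Z>15)&(Z<24)&(X>100)&(X<160)&(Y>10)&(Y<18); print("jaw x",f(X[ja]))
fn=(Z>44)&(Z<60)&(X>100)&(X<160)&(Y>0)&(Y<60); print("fin x",f(X[fn]),"y",f(Y[fn]),"z",f(Z[fn]))
cv2.imwrite("pics/w4c.png",cv2.resize(im[215:335,330:460],None,fx=4.5,fy=4.5,interpolation=cv2.INTER_CUBIC))
```

```text
endstop top x [-9.6 -8.5 -3.9 -0.1  0.3] z [11.4 12.5 13.8 14.8 15.5]
fence top y [-9.4 -8.6 -4.3 -0.4  0.2] [11.5 12.5 13.5 14.4 15. ]
plate z [-0.1  0.4  1.3  2.1  2.7]
jaw x [109.9 112.  121.8 128.3 129. ]
fin x [110.6 112.  118.9 125.7 127.4] y [19.  20.6 26.4 31.8 32.7] z [45.8 48.2 50.6 51.7 52.2]
```

View pics/w4c.png

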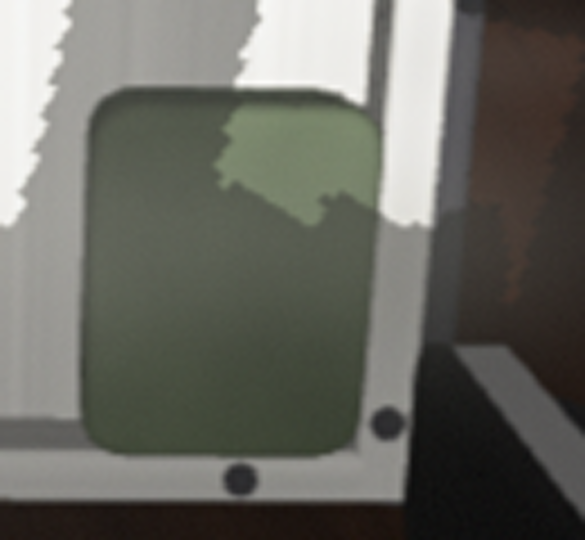

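Fence edges in this view agree with my jig origin to 0.3 mm. The tin is within about 1 mm of home at (33.2, 24.9). I'll give it a light push toward the fence with shut fingers.

Request:
{"fn": "play_rows", "kwargs": {"steps": [[[-28,-4,0,0,0,0],[-28,-4,20,0,0,0],[-28,-4,40,0,0,0],[-28,-4,60,0,0,0],[-28,-4,75,0,0,0],[-28,-4,85,0,0,0],[-28,-4,95,0,0,0],[-28,-4,102,0,0,0],[-28,-4,102,0,0,0],[-28,-4,102,0,0,0],[-28,-4,102,0,0,0]]], "claw": -1}}

```text
time: 9.38
tool_pos: [0.607, 0.1159, 0.0703]
tool_rot: [-0.088, -0.258, 0.945, -0.178]
contact_force: [0.2, 0.9, 0.2]
gripper_width: -0.002
grasp_force: 0.0
```

```bash
python3 -c "
from h import *
print(where(),manip.state()['gripper_width'])"
```

```text
(array([31.1, 75.5, 11.3]), array([-0.5, -0.6,  0.5])) -0.002424371343125465
```

Request:
{"fn": "play_rows", "kwargs": {"steps": [[[0,2,2,0,0,0],[0,4,3,0,0,0],[0,6,3,0,0,0],[0,8,3,0,0,0],[0,9,3,0,0,0],[0,9,3,0,0,0],[0,9,3,0,0,0],[0,9,3,0,0,0]]]}}

```text
time: 10.05
tool_pos: [0.6014, 0.1216, 0.0639]
tool_rot: [-0.089, -0.259, 0.945, -0.177]
contact_force: [-1.7, 0.7, -1.1]
gripper_width: 0.003
grasp_force: 0.0
```

```bash
python3 -c "
from h import *
print(where())"
```

```text
(array([31.6, 66.1,  7.2]), array([ 0.8, -1.7, -0.8]))
```

Request:
{"fn": "play_rows", "kwargs": {"steps": [[[0,0.5,0,0,0,0],[0,1,0,0,0,0],[0,1.5,0,0,0,0],[0,1.5,0,0,0,0],[0,1.5,0,0,0,0]]]}}

```text
time: 10.47
tool_pos: [0.6005, 0.1228, 0.0633]
tool_rot: [-0.089, -0.259, 0.945, -0.177]
contact_force: [0.1, 0.4, -0.3]
gripper_width: -0.001
grasp_force: 0.0
```

```bash
python3 -c "
from h import *
print(where())"
```

```text
(array([31.7, 64.6,  7. ]), array([-0.4, -0.3, -0.1]))
```

Request:
{"fn": "play_rows", "kwargs": {"steps": [[[0,0.5,0,0,0,0],[0,1,0,0,0,0],[0,1.5,0,0,0,0],[0,1.5,0,0,0,0],[0,1.5,0,0,0,0]]]}}

```text
time: 10.88
tool_pos: [0.5997, 0.124, 0.0629]
tool_rot: [-0.089, -0.259, 0.945, -0.177]
contact_force: [0.2, -0.2, 0.9]
gripper_width: 0.003
grasp_force: 0.0
```

Request:
{"fn": "play_rows", "kwargs": {"steps": [[[0,0.5,0,0,0,0],[0,1,0,0,0,0],[0,1,0,0,0,0],[0,1,0,0,0,0]]]}}

```text
time: 11.22
tool_pos: [0.5992, 0.1248, 0.0626]
tool_rot: [-0.089, -0.259, 0.945, -0.177]
contact_force: [1.1, -0.5, -0.2]
gripper_width: -0.002
grasp_force: 0.0
```

```bash
python3 -c "
from h import *
print(where())"
```

```text
(array([31.7, 62. ,  7.1]), array([-0.8,  0.9, -0.3]))
```

Request:
{"fn": "play_rows", "kwargs": {"steps": [[[0,0.5,0,0,0,0],[0,1,0,0,0,0],[0,1,0,0,0,0],[0,1,0,0,0,0]]]}}

```text
time: 11.55
tool_pos: [0.5988, 0.1255, 0.0624]
tool_rot: [-0.089, -0.259, 0.945, -0.178]
contact_force: [1.2, -0.4, -0.2]
gripper_width: 0.002
grasp_force: 0.3
```

Request:
{"fn": "play_rows", "kwargs": {"steps": [[[0,0.5,0,0,0,0],[0,1,0,0,0,0],[0,1,0,0,0,0],[0,1,0,0,0,0]]]}}

```text
time: 11.88
tool_pos: [0.5987, 0.1259, 0.0626]
tool_rot: [-0.089, -0.258, 0.945, -0.178]
contact_force: [1.8, -4.2, 1.9]
gripper_width: -0.001
grasp_force: 2.1
```

```bash
python3 look.py w5
python3 - <<'E'
import numpy as np
L=np.load("w5.npz")["L"]; Z=L[...,2];X=L[...,0];Y=L[...,1]
m=(Z>9)&(Z<35)&(X>15)&(X<50)&(Y>49)&(Y<90); print(m.sum(), np.percentile(Y[m],[0,1,5,50,99]) if m.any() else "")
E
```

```text
11.9333 (array([31.6, 60.9,  7.4]), array([0.5, 5.6, 0.4]))
tin lid rect ((40.282615661621094, 24.779294967651367), (47.98199462890625, 50.35415267944336), 88.72489929199219) z 17.035526672962504
1409 [49.03986897 49.2991003  50.29112252 61.83846584 74.57293634]
```

Force was 5.6 N toward the fence with no further motion, so the tin is seated. Next I back off and go behind the clamp fin.

Request:
{"fn": "play_rows", "kwargs": {"steps": [[[0,-6,0,0,0,0],[0,-12,0,0,0,0],[0,-12,-30,0,0,0],[0,-12,-65,0,0,0],[0,-12,-100,0,0,0],[35,0,-100,0,0,0],[70,15,-100,0,0,0],[105,35,-100,0,0,0],[120,35,-100,0,0,0],[120,35,-100,0,0,0],[120,35,-100,0,0,0],[120,35,-100,0,0,0]]]}}

```text
time: 12.93
tool_pos: [0.4864, 0.138, 0.1755]
tool_rot: [-0.089, -0.258, 0.946, -0.177]
contact_force: [0.9, -0.5, -0.0]
gripper_width: -0.0
grasp_force: 0.0
```

```bash
python3 -c "
from h import *
print(where(), rel(pl(152,26,33),RP))"
```

```text
(array([150.7,  25.6, 107.8]), array([-0.5,  0.9, -0.2])) [1.1, -0.4, 74.8, 0.0, -0.1, 0.1]
```

Request:
{"fn": "play_rows", "kwargs": {"steps": [[[2,0,25,0,0,0],[2,0,45,0,0,0],[2,0,60,0,0,0],[2,0,70,0,0,0],[2,0,73,0,0,0],[2,0,73,0,0,0],[2,0,73,0,0,0],[2,0,73,0,0,0]]]}}

```text
time: 13.6
tool_pos: [0.4794, 0.1095, 0.1097]
tool_rot: [-0.088, -0.258, 0.945, -0.177]
contact_force: [-0.9, -0.0, -0.3]
gripper_width: 0.0
grasp_force: 0.0
```

Request:
{"fn": "play_rows", "kwargs": {"steps": [[[-3,0,0,0,0,0],[-6,0,0,0,0,0],[-9,0,0,0,0,0],[-12,0,0,0,0,0],[-15,0,0,0,0,0],[-18,0,0,0,0,0],[-20,0,0,0,0,0],[-20,0,0,0,0,0],[-20,0,0,0,0,0]]]}}

```text
time: 14.35
tool_pos: [0.4955, 0.1183, 0.1032]
tool_rot: [-0.089, -0.259, 0.945, -0.177]
contact_force: [0.1, 0.1, 0.1]
gripper_width: -0.0
grasp_force: 0.1
```

```bash
python3 -c "
from h import *
print(where(), rel(pl(152,26,33),RP))"
```

```text
(array([133.4,  25.2,  34.4]), array([-0.1,  0. ,  0.1])) [18.6, -0.7, 1.4, -0.0, -0.2, 0.1]
```

Request:
{"fn": "play_rows", "kwargs": {"steps": [[[-2,0,0,0,0,0],[-4,0,0,0,0,0],[-6,0,0,0,0,0],[-8,0,0,0,0,0],[-10,0,0,0,0,0],[-12,0,0,0,0,0],[-14,0,0,0,0,0],[-16,0,0,0,0,0],[-16,0,0,0,0,0],[-16,0,0,0,0,0]]]}}

```text
time: 15.18
tool_pos: [0.5092, 0.1257, 0.099]
tool_rot: [-0.089, -0.259, 0.945, -0.177]
contact_force: [-0.8, -1.0, 0.5]
gripper_width: 0.003
grasp_force: 0.3
```

```bash
cat > clampx.py <<'E'
from h import *
print(where())
im,d,P,K,C,e=grab("top"); L=(P-O)@F*1000; Z=L[...,2];X=L[...,0];Y=L[...,1]
hsv=cv2.cvtColor(im,cv2.COLOR_BGR2HSV); m=(hsv[...,2]<70)&(Z>12)&(Z<24)&(X>30)&(X<160)&(Y>5)&(Y<17); print("jaw x top cam",m.sum(),np.percentile(X[m],[2,50,98]) if m.any() else "")
E
python3 clampx.py
```

```text
(array([117.3,  25.2,  34.3]), array([1.3, 0.5, 0. ]))
jaw x top cam 0
```

Run:
```python
from h import *
for n in ("wrist","side"):
    im,d,P,K,C,e=grab(n); L=(P-O)@F*1000; Z=L[...,2];X=L[...,0];Y=L[...,1]
    dk=im.max(-1)<80
    m=dk&(Z>14)&(Z<22)&(X>30)&(X<160)&(Y>4)&(Y<50); print(n,"jaw",m.sum(),np.percentile(X[m],[1,5,50,95,99]).round(1) if m.any() else "")
    m=dk&(Z>14)&(Z<24)&(X>30)&(X<160)&(Y>-30)&(Y<4); print(n,"arm",m.sum(),np.percentile(X[m],[1,5,50,95,99]).round(1) if m.any() else "")
    if n=="side": cv2.imwrite("pics/s2.png",cv2.resize(im[190:320,270:430],None,fx=4.5,fy=4.5))
```

```text
wrist jaw 608 [ 51.6  53.  100.4 107.9 108.2]
wrist arm 1174 [ 92.4  94.2 103.  156.  158.3]
side jaw 56 [ 88.4  88.8  94.7 107.4 108.9]
side arm 40 [ 89.1  90.4  99.  107.5 109.3]
```

View pics/s2.png

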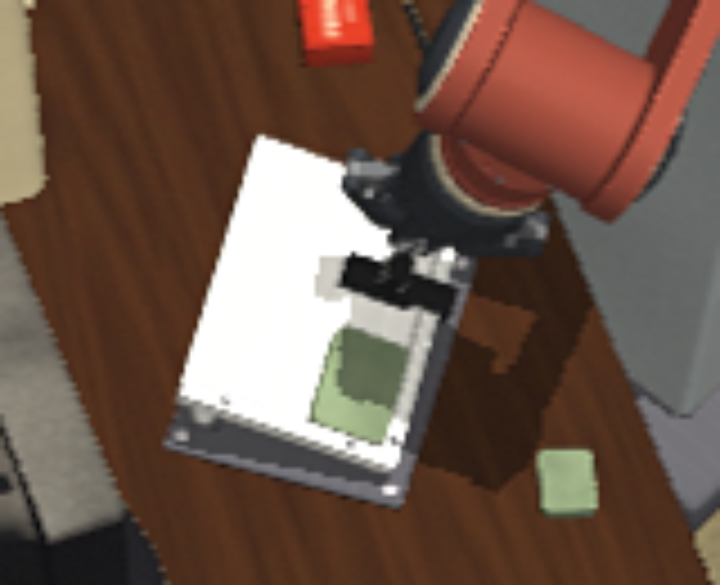

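The side view shows the tin in the corner at crop (360,385). The fingers are behind the fin, and the clamp has slid to a jaw face of about x = 88 mm. About 24 mm remain.

Request:
{"fn": "play_rows", "kwargs": {"steps": [[[-2,0,0,0,0,0],[-4,0,0,0,0,0],[-6,0,0,0,0,0],[-8,0,0,0,0,0],[-10,0,0,0,0,0],[-12,0,0,0,0,0],[-14,0,0,0,0,0],[-16,0,0,0,0,0],[-18,0,0,0,0,0],[-19,0,0,0,0,0],[-19,0,0,0,0,0]]]}}

```text
time: 16.25
tool_pos: [0.5254, 0.1344, 0.0942]
tool_rot: [-0.089, -0.259, 0.945, -0.177]
contact_force: [-1.1, -0.4, 1.7]
gripper_width: -0.002
grasp_force: 0.7
```

Request:
{"fn": "play_rows", "kwargs": {"steps": [[[-0.5,0,0,0,0,0],[-1,0,0,0,0,0],[-1.5,0,0,0,0,0],[-2,0,0,0,0,0]]]}}

```text
time: 16.58
tool_pos: [0.5267, 0.1351, 0.0938]
tool_rot: [-0.089, -0.258, 0.945, -0.177]
contact_force: [-1.8, -0.4, 2.0]
gripper_width: -0.0
grasp_force: 1.4
```

```bash
python3 -c "
from h import *
print(where(), F[:,0])"
```

```text
(array([96.7, 25.2, 34.3]), array([ 2.2, -0. ,  1.5])) [-0.85177693 -0.45675502  0.25661432]
```

Request:
{"fn": "play_rows", "kwargs": {"steps": [[[-0.3,0,0,0,0,0],[-0.6,0,0,0,0,0],[-1,0,0,0,0,0],[-1,0,0,0,0,0]]]}}

```text
time: 16.92
tool_pos: [0.5277, 0.1356, 0.0935]
tool_rot: [-0.089, -0.259, 0.945, -0.177]
contact_force: [-2.2, -0.8, 1.2]
gripper_width: 0.002
grasp_force: 1.2
```

Request:
{"fn": "play_rows", "kwargs": {"steps": [[[-0.3,0,0,0,0,0],[-0.6,0,0,0,0,0],[-1,0,0,0,0,0],[-1,0,0,0,0,0]]]}}

```text
time: 17.25
tool_pos: [0.5286, 0.1361, 0.0932]
tool_rot: [-0.089, -0.259, 0.945, -0.177]
contact_force: [-1.0, -0.8, 2.7]
gripper_width: 0.003
grasp_force: 1.2
```

```bash
python3 -c "
from h import *
print(where())"
```

```text
(array([94.6, 25.2, 34.3]), array([1.9, 0.9, 2.1]))
```

Request:
{"fn": "play_rows", "kwargs": {"steps": [[[-0.3,0,0,0,0,0],[-0.6,0,0,0,0,0],[-0.6,0,0,0,0,0]]]}}

```text
time: 17.5
tool_pos: [0.5291, 0.1363, 0.0931]
tool_rot: [-0.089, -0.259, 0.945, -0.177]
contact_force: [-1.6, -1.3, 2.3]
gripper_width: 0.002
grasp_force: 1.3
```

Request:
{"fn": "play_rows", "kwargs": {"steps": [[[-0.3,0,0,0,0,0],[-0.6,0,0,0,0,0],[-0.6,0,0,0,0,0]]]}}

```text
time: 17.75
tool_pos: [0.5295, 0.1366, 0.0929]
tool_rot: [-0.089, -0.259, 0.945, -0.177]
contact_force: [-1.8, -1.8, 0.7]
gripper_width: -0.002
grasp_force: 1.3
```

```bash
python3 -c "
from h import *
print(where())"
```

```text
(array([93.4, 25.2, 34.3]), array([ 2.5,  0.8, -0.1]))
```

Request:
{"fn": "play_rows", "kwargs": {"steps": [[[-0.3,0,0,0,0,0],[-0.6,0,0,0,0,0],[-0.6,0,0,0,0,0]]]}}

```text
time: 18.0
tool_pos: [0.5301, 0.1369, 0.0928]
tool_rot: [-0.089, -0.259, 0.945, -0.177]
contact_force: [-1.9, -0.7, 2.4]
gripper_width: -0.001
grasp_force: 1.3
```

Request:
{"fn": "play_rows", "kwargs": {"steps": [[[-0.3,0,0,0,0,0],[-0.5,0,0,0,0,0],[-0.5,0,0,0,0,0]]]}}

```text
time: 18.25
tool_pos: [0.5304, 0.137, 0.0927]
tool_rot: [-0.089, -0.258, 0.945, -0.178]
contact_force: [-1.4, -0.9, 2.5]
gripper_width: 0.001
grasp_force: 1.7
```

```bash
python3 -c "
from h import *
print(where())"
```

```text
(array([92.5, 25.2, 34.3]), array([2.3, 0.7, 1.9]))
```

Request:
{"fn": "play_rows", "kwargs": {"steps": [[[-0.3,0,0,0,0,0],[-0.5,0,0,0,0,0],[-0.5,0,0,0,0,0]]]}}

```text
time: 18.5
tool_pos: [0.5304, 0.137, 0.0927]
tool_rot: [-0.09, -0.258, 0.945, -0.178]
contact_force: [-4.5, -2.6, 4.4]
gripper_width: 0.003
grasp_force: 3.1
```

Request:
{"fn": "play_rows", "kwargs": {"steps": [[[-0.3,0,0,0,0,0],[-0.5,0,0,0,0,0],[-0.5,0,0,0,0,0]]]}}

```text
time: 18.75
tool_pos: [0.5304, 0.137, 0.0927]
tool_rot: [-0.091, -0.258, 0.945, -0.178]
contact_force: [-6.6, -3.6, 6.3]
gripper_width: -0.002
grasp_force: 4.2
```

```bash
python3 -c "
from h import *
print(where())"
```

```text
(array([92.4, 25.2, 34.3]), array([8.9, 1.3, 4. ]))
```

The force jumped to 8.9 N with the motion stopped, which puts about 6 N on the tin. I hold briefly and then back off.

Request:
{"fn": "play_rows", "kwargs": {"steps": [[[0,0,0,0,0,0],[0,0,0,0,0,0],[0,0,0,0,0,0]]]}}

```text
time: 19.0
tool_pos: [0.5304, 0.137, 0.0927]
tool_rot: [-0.091, -0.258, 0.945, -0.178]
contact_force: [-6.1, -2.2, 6.1]
gripper_width: 0.001
grasp_force: 4.1
```

```bash
python3 -c "
from h import *
print(where())"
```

```text
(array([92.4, 25.2, 34.3]), array([7.8, 0.4, 4.3]))
```

Request:
{"fn": "play_rows", "kwargs": {"steps": [[[2,0,0,0,0,0],[5,0,0,0,0,0],[10,0,0,0,0,0],[15,0,0,0,0,0],[20,0,-5,0,0,0],[20,0,-30,0,0,0],[20,0,-60,0,0,0],[20,-20,-90,0,0,0],[20,-30,-90,0,0,0],[20,-30,-90,0,0,0],[20,-30,-90,0,0,0]]]}}

```text
time: 19.92
tool_pos: [0.5367, 0.1385, 0.1894]
tool_rot: [-0.089, -0.258, 0.946, -0.177]
contact_force: [-0.7, 0.8, -0.0]
gripper_width: -0.002
grasp_force: 0.0
```

```bash
python3 look.py w6
python3 - <<'E'
import numpy as np
z=np.load("w6.npz"); L=z["L"]; Z=L[...,2];X=L[...,0];Y=L[...,1]
m=(z["im"].max(-1)<80)&(Z>44)&(Z<60)&(X>40)&(X<140)&(Y>0)&(Y<60); print("fin x",np.percentile(X[m],[2,50,98]),m.sum())
E
```

```text
19.9667 (array([111.6,  54.5, 123.3]), array([-0.6,  0.4, -0.7]))
tin lid rect ((45.63970184326172, 13.037644386291504), (24.2869873046875, 31.544042587280273), 89.90785217285156) z 16.840458784626094
fin x [65.49494174 75.79589319 82.12276704] 464
```

View pics/w6.png

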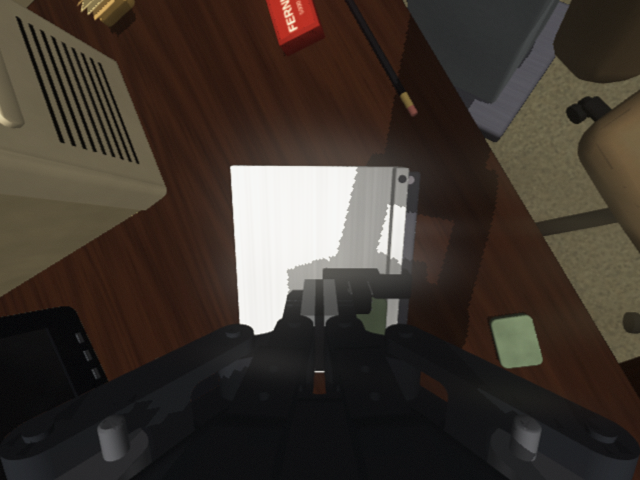

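The clamp is at (350,285), standing against the tin. The fin spans x = 65 to 82 mm, so the jaw face is at about 64 mm. That matches a 64 mm tin fully home, and the robot is clear of everything.

```bash
python3 -c "
from h import *
print(order.job_done())"
```

```text
the job is handed in; nothing more can be done
None
```

I handed the job in at about 20 s on the robot's clock: the tin is home against the side fence and end stop, the clamp pressed it with about 5–6 N and was left there, and the gripper is clear; the call gave no verdict.

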